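Line up the capacitor samples by size on the stockroom rail

TASK

Set out the four aluminium capacitors on the sample rail in order of size: the smallest on the pad next to the upright end stop, then each larger one on the next pad along, the largest farthest from the stop. Stand each one upright with its terminals up, centred on its pad, let go of it, and do not tip any of them over on the way.

Things in the scene. Friction and masses are not known exactly. Their poses are not given: they have to be found in the camera images.
- cap_q: the smallest of four like capacitors: upright plain aluminium can, 34 mm diameter, 42 mm high, about 50 g, with a black top disc and two brass screw terminals that stand a further 5 mm above the can (47 mm in all). Loose, standing terminals up on the bench at the start. Origin: centre of the underside; z up along the can's axis
- cap_s: the second smallest of four like capacitors: upright plain aluminium can, 42 mm diameter, 52 mm high, about 90 g, with a black top disc and two brass screw terminals that stand a further 5 mm above the can (57 mm in all). Loose, standing terminals up on the bench at the start. Origin: centre of the underside; z up along the can's axis
- cap_p: the second largest of four like capacitors: upright plain aluminium can, 50 mm diameter, 62 mm high, about 130 g, with a black top disc and two brass screw terminals that stand a further 5 mm above the can (67 mm in all). Loose, standing terminals up on the bench at the start. Origin: centre of the underside; z up along the can's axis
- cap_r: the largest of four like capacitors: upright plain aluminium can, 58 mm diameter, 72 mm high, about 190 g, with a black top disc and two brass screw terminals that stand a further 5 mm above the can (77 mm in all). Loose, standing terminals up on the bench at the start. Origin: centre of the underside; z up along the can's axis
- pad_a: one of four identical fixed round black rubber pads, 66 mm diameter, 3 mm thick, in a row along an aluminium rail (470 mm long, 90 mm wide, 8 mm thick, fixed on the bench) about 100 mm apart; the pads' names come in any order along the row. Origin: centre of the pad's underside, on the rail's top, 8 mm above the bench; the pad's top face is 3 mm above the origin (11 mm above the bench). Its x axis points across the rail, y along it
- pad_b: one of four identical fixed round black rubber pads, 66 mm diameter, 3 mm thick, in a row along an aluminium rail (470 mm long, 90 mm wide, 8 mm thick, fixed on the bench) about 100 mm apart; the pads' names come in any order along the row. Origin: centre of the pad's underside, on the rail's top, 8 mm above the bench; the pad's top face is 3 mm above the origin (11 mm above the bench). Its x axis points across the rail, y along it
- pad_c: one of four identical fixed round black rubber pads, 66 mm diameter, 3 mm thick, in a row along an aluminium rail (470 mm long, 90 mm wide, 8 mm thick, fixed on the bench) about 100 mm apart; the pads' names come in any order along the row. Origin: centre of the pad's underside, on the rail's top, 8 mm above the bench; the pad's top face is 3 mm above the origin (11 mm above the bench). Its x axis points across the rail, y along it
- pad_d: one of four identical fixed round black rubber pads, 66 mm diameter, 3 mm thick, in a row along an aluminium rail (470 mm long, 90 mm wide, 8 mm thick, fixed on the bench) about 100 mm apart; the pads' names come in any order along the row. Origin: centre of the pad's underside, on the rail's top, 8 mm above the bench; the pad's top face is 3 mm above the origin (11 mm above the bench). Its x axis points across the rail, y along it
- end_stop: fixed upright dark steel plate, 86 mm wide across the rail, 8 mm thick, 60 mm high, standing at one end of the rail (either end), its middle about 65 mm beyond the centre of the nearest pad; the other end of the rail has only a low lip 6 mm high. Origin: centre of its underside, on the rail's top. z up
Not all that is in view belongs to the job. What is shaped like the cap_p but red is not meant.

How it is judged:
By the outcome, as a careful person would: the job done as asked, in the order asked, and still so for the second after the job is handed in, with the robot touching nothing.
It also fails if it takes over 112 s, if anything falls off the work surface, if the arm or the gripper's body presses on something with over 40 N, if the wrist force passes 120 N, or if a joint passes its speed limit or range.

ROBOT

A 7-joint arm with a two-finger parallel gripper is mounted at the origin on the work surface. World frame = base frame: x ahead of the robot, y to its left, z up, the work surface at z = 0. Lengths are in m, angles in rad, forces in N, time in s.
With the tool pointing down it reaches from about 0.35 to 0.9 m from the base axis. Payload 7.2 kg.
Tool frame: the origin (TCP) lies midway between the tips of the shut fingers; the grasp point (between the pads) lies 19 mm behind it; x points along the fingers, z is the direction in which the jaws open and shut, and the axes are right-handed (so a half turn about x gives the same grasp; the last joint's range is limited). The gripper opens to 88 mm and grips with 3 to 60 N. Pads are 20 mm wide; open, the fingers measure 115 mm over their backs; the gripper's body (75 mm by 178 mm) begins 61 mm behind the grasp point.
Start: joints at [-1.339, 0.411, -0.013, 1.596, 0.006, 1.134, -0.082], TCP at [0.185, 0.597, 0.202] pointing down, gripper open.
Joint ranges: [-2.95, 2.95], [-0.29, 1.99], [-1.47, 1.44], [0.14, 2.54], [-1.03, 4.17], [0.13, 1.85], [-2.86, 2.86]. Speed limits (rad/s): [2.39, 2.39, 3.01, 3.01, 3.14, 3.14, 3.14].

INTERFACE

Orientations are given as a unit quaternion [x, y, z, w].
In Python, from plant import bot, solve_ik, eyes gives the robot as it stands. Calls block until the motion is done:
- bot.goto(position, orientation): joint-space move of the TCP to a pose.
- bot.move_linear(position, speed=0.15, frame=None, threshold=None): straight line of the TCP; frame=None keeps the orientation; speed is the mean speed in m/s. With threshold (N) it stops when the force on the tool has changed by that much, and returns True; else False.
- bot.move_joints(angles): joint-space move.
- bot.set_gripper(opening): finger opening in m; the grip force is fixed at half the most; returns when the fingers have stopped.
- bot.wait(seconds).
- solve_ik(position, orientation): joint angles nearest the present ones, or None.
- bot.get_state(): the state.
- eyes.snapshot(name): name is "scene" or "top" or "wrist"; returns a dict with "pixels" (384x512x3 uint8, blue, green, red), "intrinsics" (3x3 intrinsics, pixels), "distortion" ([k1, k2, p1, p2, k3] as OpenCV has them; the pictures are not rectified), "rvec" (rotation vector, rad) and "tvec" (3), from world to camera coordinates, as OpenCV has them. Camera axes: x right, y down, z forward; pixel columns grow to the right and rows downward; lengths in m; the calibration is good to about 2 mm. A picture is of the moment at which its call begins. There is no depth.
A pose or a line that the arm cannot do raises bot.Unreachable and nothing moves.
- bot.sign_off(): hands the job in, once; it reports no verdict.
The state is a dict: "time_s": time; "q": joint angles; "qvel": joint speeds; "effort": joint torques, N m; "tcp_pos": TCP position; "eef_rot": TCP orientation; "force": force on the tool from outside, world axes, zero at the start; "ft_torque": the same for the moment, N m; "finger_gap": finger opening in m.
Only numpy, scipy, OpenCV 4.12 (cv2) and the standard library are available. Lean on these libraries where they do the work, as an engineer would, in place of code of your own. Each camera call takes 0.05 s, during which the arm holds its last target.

## Working session

There is one attempt and no reset: what is moved stays moved. The work goes in short steps, each a Python script; the robot and the scene stay as the last script left them, time stands still between calls to the robot, and variables do not carry over. Pictures are saved under pics/ and viewed, and the job is handed in when it is done.

```bash
mkdir -p pics; ls; python3 - <<'E'
from plant import bot, solve_ik, eyes
import cv2
for n in ("scene","top","wrist"):
    s=eyes.snapshot(n); cv2.imwrite(f"pics/{n}0.png",s["pixels"]); print(n,s["intrinsics"],s["distortion"],s["rvec"],s["tvec"])
print(bot.get_state())
E
```

```text
pics
scene [[465.79866053   0.         256.22462016]
 [  0.         465.79866053 190.8581002 ]
 [  0.           0.           1.        ]] [-0.10052057  0.          0.          0.          0.        ] [ 1.02798495  2.59605083 -0.81017345] [ 0.37217895 -0.3026385   1.32374327]
top [[381.97748824   0.         258.04886109]
 [  0.         381.97748824 190.82653541]
 [  0.           0.           1.        ]] [0.00944564 0.         0.         0.         0.        ] [ 2.20790034 -2.17992295  0.09022241] [5.09353332e-04 5.36309383e-01 8.00133791e-01]
wrist [[312.49424692   0.         248.8503965 ]
 [  0.         312.49424692 189.74287211]
 [  0.           0.           1.        ]] [0.02842575 0.         0.         0.         0.        ] [-2.33127108 -1.7192746  -0.24986054] [-0.62468151 -0.03358708  0.39166869]
{'time_s': 0.15, 'q': array([-1.33920852,  0.41172293, -0.01271296,  1.59681025,  0.00559198,
        1.13429669, -0.08222876]), 'qvel': array([-5.18136477e-04, -3.84773072e-03, -3.73898984e-05, -2.44548730e-03,
        1.03308748e-05, -6.98223832e-04, -8.44783810e-04]), 'effort': array([ 1.75726196e-03, -5.88331461e+01,  6.42366707e-01, -2.91288865e+01,
       -5.38071769e-02,  1.57404668e-02,  1.21762600e-04]), 'tcp_pos': array([0.18448622, 0.59673923, 0.20181506]), 'eef_rot': array([-0.41999789,  0.56938689,  0.4194512 ,  0.56873634]), 'force': array([ 0.22263536, -0.38812701, -0.38462779]), 'ft_torque': array([ 0.0026519 , -0.03529771,  0.03694544]), 'finger_gap': 0.0876712988823602}
```

View pics/scene0.png

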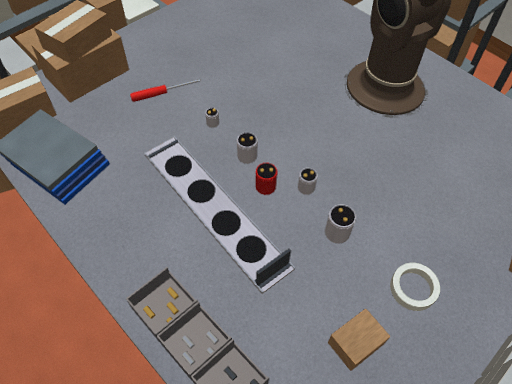

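View pics/top0.png

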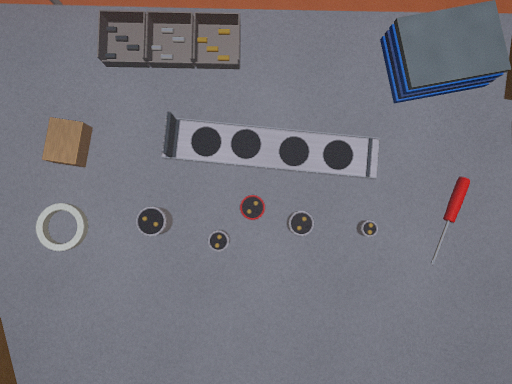

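View pics/wrist0.png

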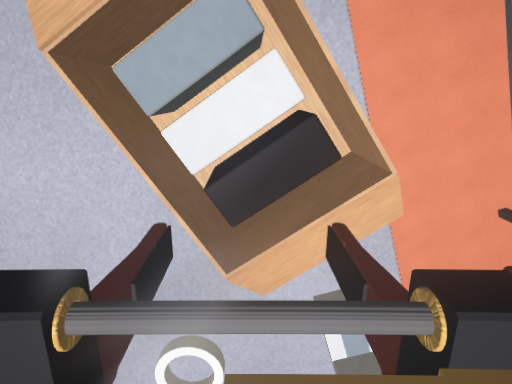

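The scene view shows the end stop at the rail's lower right (272,266), and the pads at (179,165), (201,190), (226,222) and (251,249). In the top view the stop is at (171,135), on the left.

Candidates in the top view, as can tops:
- (370,228): smallest, likely q
- (218,240): likely s
- (301,223): likely p
- (151,221): largest, likely r
- (252,207): red decoy

Next I'll measure them and take one close crop to check.

```bash
cat > h.py <<'E'
from plant import bot, solve_ik, eyes
import cv2, numpy as np
def ray(s,uv,z):
    K=np.array(s["intrinsics"]);d=np.array(s["distortion"])
    p=cv2.undistortPoints(np.array(uv,float).reshape(-1,1,2),K,d).reshape(-1,2)
    R=cv2.Rodrigues(np.array(s["rvec"],float))[0];t=np.array(s["tvec"]).ravel()
    C=-R.T@t; D=np.c_[p,np.ones(len(p))]@R
    return C+D*((z-C[2])/D[:,2])[:,None]
def blob(s,roi,z,thr=62):
    """dark disc in roi -> centre, radius on plane z (filled convex hull contour)"""
    u0,v0,u1,v1=roi
    g=cv2.GaussianBlur(s["pixels"],(3,3),0)[v0:v1,u0:u1].max(axis=2)
    m=(g<thr).astype(np.uint8)
    c=max(cv2.findContours(m,cv2.RETR_EXTERNAL,cv2.CHAIN_APPROX_NONE)[0],key=cv2.contourArea)
    c=cv2.convexHull(c).reshape(-1,2)+[u0,v0]
    P=ray(s,c,z)[:,:2].astype(np.float32)
    (x,y),(w,h),a=cv2.fitEllipse(P)
    return x,y,w,h
E
python3 - <<'E'
from h import *
s=eyes.snapshot("top"); cv2.imwrite("pics/t1.png",cv2.resize(s["pixels"][100:270,140:400],None,fx=3,fy=3,interpolation=cv2.INTER_CUBIC))
R=cv2.Rodrigues(np.array(s["rvec"]))[0];print("top cam",-R.T@s["tvec"])
for n,(u,v),z,r in [("q",(370,228),.042,11),("s",(218,240),.052,13),("p",(301,223),.062,15),("r",(151,221),.072,20),("red",(252,207),.062,13),
  ("A",(206,141),.011,21),("B",(246,144),.011,21),("C",(294,151),.011,21),("D",(338,154),.011,21)]:
    print(n,np.round(blob(s,(u-r,v-r,u+r,v+r),z),4))
sc=eyes.snapshot("scene")
for n,(u,v),z,r in [("q",(212,111),.042,10),("s",(308,173),.052,11),("p",(247,139),.062,13),("r",(342,215),.072,17),
  ("A",(251,249),.011,20),("B",(226,222),.011,18),("C",(201,190),.011,17),("D",(179,165),.011,17)]:
    print("scene",n,np.round(blob(sc,(u-r,v-r,u+r,v+r),z),4))
print("stop",ray(s,[(171,115),(171,155),(375,137),(377,177),(165,155)],.008))
E
```

```text
top cam [0.48085864 0.01888737 0.83442215]Traceback (most recent call last):
  File "<stdin>", line 6, in <module>
  File "h.py", line 17, in blob
    (x,y),(w,h),a=cv2.fitEllipse(P)
                  ~~~~~~~~~~~~~~^^^
cv2.error: OpenCV(4.12.0) /io/opencv/modules/imgproc/src/shapedescr.cpp:361: error: (-201:Incorrect size of input array) There should be at least 5 points to fit the ellipse in function 'fitEllipseNoDirect'
```

```bash
sleep 1
```

```text
(no output)
```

View pics/t1.png

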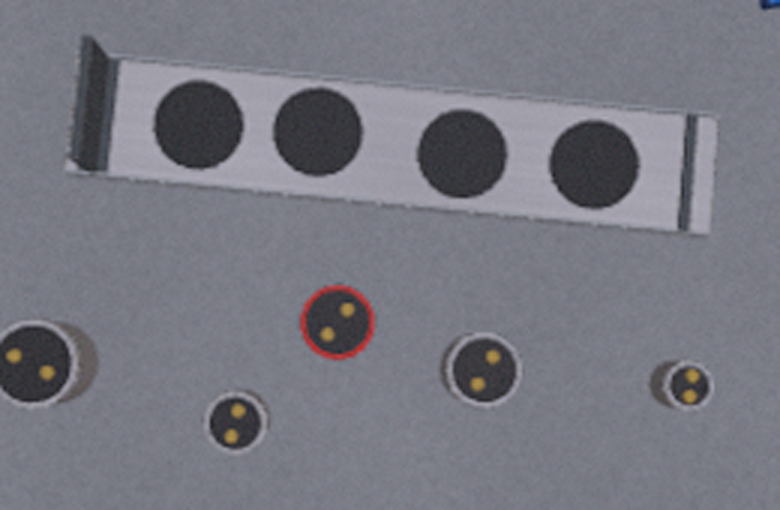

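The crop confirms the four plain aluminium cans at top (370,228), (218,240), (301,223) and (151,221), and the red decoy at (252,207). The stop is the tall plate on the left; the low lip is on the right. The small disc breaks up in my mask, so I'll upsample and close it.

```bash
cat >> h.py <<'E'
def blob(s,roi,z,thr=75):
    u0,v0,u1,v1=roi; f=4
    im=cv2.resize(s["pixels"][v0:v1,u0:u1],None,fx=f,fy=f,interpolation=cv2.INTER_CUBIC)
    im=cv2.GaussianBlur(im,(0,0),2).astype(int)
    m=(im.max(2)<thr).astype(np.uint8)
    br=((im[:,:,2]-im[:,:,0])>25).astype(np.uint8) if z>.02 else 0*m
    sat=(im[:,:,2]-im[:,:,1])>60
    m=((m|br)&(~sat)).astype(np.uint8)
    c=max(cv2.findContours(m,cv2.RETR_EXTERNAL,cv2.CHAIN_APPROX_NONE)[0],key=cv2.contourArea)
    c=(cv2.convexHull(c).reshape(-1,2)+.5)/f-.5+[u0,v0]
    P=ray(s,c,z)[:,:2].astype(np.float32)
    (x,y),(w,h),a=cv2.fitEllipse(P)
    return x,y,w,h
E
cat > m.py <<'E'
from h import *
s=eyes.snapshot("top")
for n,(u,v),z,r in [("q",(370,228),.042,11),("s",(218,240),.052,13),("p",(301,223),.062,15),("r",(151,221),.072,20),("red",(252,207),.062,13),
  ("A",(206,141),.011,21),("B",(246,144),.011,21),("C",(294,151),.011,21),("D",(338,154),.011,21)]:
    print(n,np.round(blob(s,(u-r,v-r,u+r,v+r),z),4))
sc=eyes.snapshot("scene")
for n,(u,v),z,r in [("q",(212,111),.042,10),("s",(308,173),.052,11),("p",(247,139),.062,13),("r",(342,215),.072,17),
  ("A",(251,249),.011,20),("B",(226,222),.011,18),("C",(201,190),.011,17),("D",(179,165),.011,17)]:
    print("scene",n,np.round(blob(sc,(u-r,v-r,u+r,v+r),z),4))
print("stop",ray(s,[(171,118),(171,157),(375,137),(377,177),(165,157)],.008))
E
python3 m.py
```

```text
q [ 0.46   -0.224   0.0239  0.0243]
s [0.4315 0.0883 0.0321 0.0323]
p [ 0.4693 -0.0795  0.0399  0.04  ]
r [0.4701 0.2207 0.0486 0.0487]
red [0.5006 0.0198 0.0426 0.0426]
A [0.6434 0.1224 0.0618 0.062 ]
B [0.6395 0.0359 0.0616 0.062 ]
C [ 0.6249 -0.0691  0.0617  0.0623]
D [ 0.6185 -0.1652  0.0616  0.0623]
scene q [ 0.4596 -0.2244  0.0248  0.0271]
scene s [0.4322 0.0879 0.0327 0.0337]
scene p [ 0.4697 -0.0801  0.0411  0.0419]
scene r [0.471  0.2206 0.0496 0.0499]
scene A [0.6452 0.1227 0.0632 0.0641]
scene B [0.6413 0.0362 0.0632 0.0642]
scene C [ 0.6265 -0.0688  0.0632  0.0642]
scene D [ 0.6197 -0.165   0.0631  0.064 ]
stop [[ 0.69409334  0.19959849  0.008     ]
 [ 0.60810907  0.19727784  0.008     ]
 [ 0.65889566 -0.24834094  0.008     ]
 [ 0.57062812 -0.25201169  0.008     ]
 [ 0.60791446  0.21025462  0.008     ]]
```

Both views agree within 2 mm. The dark discs measure 24, 32, 40 and 49 mm, which with the rim gives 34, 42, 50 and 58 mm, so the identities hold. I'll start with cap_q.

```bash
cat >> h.py <<'E'
from scipy.spatial.transform import Rotation as Ro
yaw=np.deg2rad(0)
def quat(sgn=1):
    z=np.array([np.cos(yaw),np.sin(yaw),0])*sgn; x=np.array([0,0,-1.]); y=np.cross(z,x)
    return Ro.from_matrix(np.c_[x,y,z]).as_quat()
CAN={"q":(.4598,-.2242),"s":(.4318,.0881),"p":(.4695,-.0798),"r":(.4705,.2206)}
PAD={"q":(.6443,.1226),"s":(.6404,.0360),"p":(.6257,-.0690),"r":(.6191,-.1651)}
GZ={"q":.010,"s":.014,"p":.018,"r":.018}
E
python3 - <<'E'
from h import *
for sgn in (1,-1):
    for D in (CAN,PAD):
        for n,(x,y) in D.items():
            for z in (.02,.16):
                q=solve_ik([x,y,z],quat(sgn)); print(sgn,n,z,None if q is None else np.round(q,2))
E
```

```text
1 q 0.02 [-0.12  0.54  0.63  2.07 -0.49  0.69  0.83]
1 q 0.16 [-0.39  0.37  0.95  1.96 -0.36  0.99  0.74]
1 s 0.02 [-0.67  0.4   0.44  2.22 -0.31  0.58 -0.  ]
1 s 0.16 [-0.81  0.14  0.56  2.1  -0.1   0.92 -0.2 ]
1 p 0.02 [-0.59  0.57  0.87  2.16 -0.68  0.71  0.74]
1 p 0.16 [-0.67  0.27  0.89  2.04 -0.25  0.95  0.35]
1 r 0.02 [-0.85  0.5   0.41  2.04 -0.31  0.66 -0.24]
1 r 0.16 [-0.92  0.29  0.47  1.93 -0.16  0.96 -0.37]
1 q 0.02 [-0.65  0.72  0.59  1.7  -0.5   0.87  0.15]
1 q 0.16 [-0.69  0.56  0.64  1.6  -0.36  1.11  0.04]
1 s 0.02 [-0.53  0.7   0.59  1.74 -0.5   0.85  0.28]
1 s 0.16 [-0.61  0.55  0.7   1.64 -0.39  1.1   0.2 ]
1 p 0.02 [-0.36  0.68  0.57  1.77 -0.48  0.83  0.44]
1 p 0.16 [-0.47  0.54  0.74  1.67 -0.4   1.09  0.38]
1 r 0.02 [-0.31  0.76  0.75  1.75 -0.64  0.9   0.72]
1 r 0.16 [-0.47  0.68  1.04  1.65 -0.62  1.18  0.72]
-1 q 0.02 [-0.38  0.71  1.04  2.08 -0.85  0.85 -1.97]
-1 q 0.16 [-0.56  0.53  1.27  1.97 -0.58  1.08 -2.17]
-1 s 0.02 [-0.26  0.37 -0.06  2.2   0.04  0.57  2.79]
-1 s 0.16 [ 0.7   0.38 -1.22  2.02  0.41  1.03  2.43]
-1 p 0.02 [-0.79  0.83  1.25  2.17 -1.02  0.96 -2.07]
-1 p 0.16 [-0.91  0.43  1.28  2.05 -0.49  1.02 -2.53]
-1 r 0.02 [-0.37  0.48 -0.21  2.01  0.15  0.67  2.47]
-1 r 0.16 [-0.45  0.28 -0.1   1.9   0.03  0.97  2.58]
-1 q 0.02 [-0.15  0.66 -0.16  1.66  0.13  0.83  2.77]
-1 q 0.16 [ 0.45  0.83 -1.24  1.51  0.8   1.37  2.29]
-1 s 0.02 [ 0.6   1.03 -1.25  1.66  1.03  1.25  2.27]
-1 s 0.16 [ 0.6   0.81 -1.24  1.55  0.78  1.35  2.42]
-1 p 0.02 [-0.62  0.88  1.03  1.79 -0.89  1.02 -2.37]
-1 p 0.16 [-0.71  0.78  1.25  1.68 -0.78  1.27 -2.43]
-1 r 0.02 [-0.46  0.9   1.03  1.76 -0.89  1.04 -2.23]
-1 r 0.16 [-0.55  0.8   1.25  1.65 -0.79  1.28 -2.28]
```

```bash
cat >> h.py <<'E'
Q=quat(1)
def log(m):
    s=bot.get_state(); print(m,"t",round(s["time_s"],1),np.round(s["tcp_pos"],4),"F",np.round(s["force"],1),"gap",round(s["finger_gap"],4),flush=True)
def pick(n,zh=.15):
    x,y=CAN[n]
    bot.goto([x,y,zh],Q); log("above")
    bot.move_linear([x,y,GZ[n]],speed=.12); log("at")
    bot.set_gripper(.02); log("gripped")
    bot.move_linear([x,y,zh],speed=.15); log("lifted")
def place(n,zh=.15):
    x,y=PAD[n]
    bot.goto([x,y,zh],Q); log("over pad")
    bot.move_linear([x,y,GZ[n]+.015],speed=.12)
    hit=bot.move_linear([x,y,GZ[n]+.008],speed=.015,threshold=2.5); log(f"down {hit}")
def release(n,zh=.15):
    x,y=PAD[n]
    bot.set_gripper(.088)
    p=bot.get_state()["tcp_pos"]
    bot.move_linear([p[0],p[1],zh],speed=.15); log("clear")
E
python3 - <<'E'
from h import *
bot.goto([.47,.22,.22],Q); log("start")
pick("q")
s=eyes.snapshot("scene"); cv2.imwrite("pics/q1.png",s["pixels"])
E
```

```text
start t 2.0 [0.4695 0.2216 0.2198] F [-0.2 -0.4 -0.2] gap 0.0879
above t 3.7 [ 0.4605 -0.2231  0.1499] F [-0.1 -0.4 -0.2] gap 0.0876
at t 5.0 [ 0.4602 -0.2244  0.0106] F [ 0.5  0.  -0.3] gap 0.0879
gripped t 5.9 [ 0.4597 -0.2242  0.01  ] F [ 0.8 -0.5  0.5] gap 0.0333
lifted t 7.0 [ 0.4594 -0.2238  0.1493] F [-0.7 -0.7 -0.6] gap 0.0332
```

View pics/q1.png

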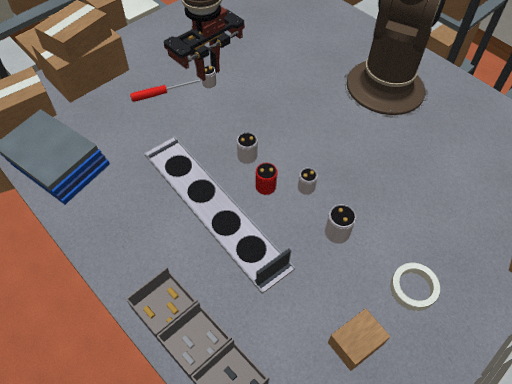

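The can is held upright at (209,77), with a 33 mm gap. Time use is well within the limit. I'll place it and then check.

```bash
python3 - <<'E'
from h import *
place("q"); s=eyes.snapshot("scene"); a=s["pixels"][170:320,180:330]
release("q")
s=eyes.snapshot("scene"); b=s["pixels"][170:320,180:330]
cv2.imwrite("pics/q2.png",cv2.resize(np.hstack([a,b]),None,fx=2.6,fy=2.6))
E
```

```text
over pad t 8.5 [0.6443 0.1202 0.1503] F [ 0.3 -0.3  0.3] gap 0.0334
down True t 10.0 [0.6444 0.1228 0.0208] F [-1.1 -0.3  4.2] gap 0.0335
clear t 12.1 [0.6433 0.1228 0.149 ] F [ 0.5 -0.4 -0.2] gap 0.0877
```

View pics/q2.png

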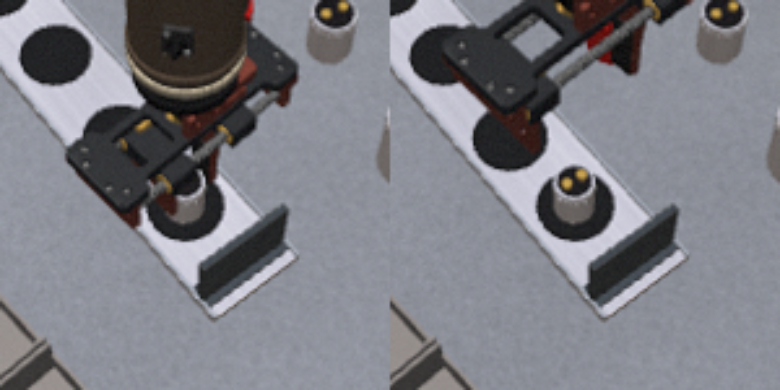

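cap_q stands upright and centred on the pad by the stop (right half of the picture, can at about (575,195)). cap_s and cap_p are next.

```bash
python3 - <<'E'
from h import *
pick("s"); place("s"); release("s")
s=eyes.snapshot("scene"); a=s["pixels"]
pick("p"); place("p"); release("p")
b=eyes.snapshot("scene")["pixels"]
cv2.imwrite("pics/sp.png",cv2.resize(np.hstack([a[100:320,140:380],b[100:320,140:380]]),None,fx=1.6,fy=1.6))
E
```

```text
above t 13.0 [0.4333 0.0888 0.1506] F [ 0.5 -0.1  0.3] gap 0.0877
at t 14.3 [0.4323 0.0881 0.0144] F [-0.8  0.7  0.2] gap 0.0874
gripped t 15.1 [0.4316 0.0881 0.014 ] F [-1.3 -0.5  1.1] gap 0.0417
lifted t 16.1 [0.4312 0.0881 0.1494] F [-1.3 -0.3 -1.2] gap 0.0416
over pad t 17.0 [0.6392 0.0358 0.1492] F [-0.8  0.4 -1.4] gap 0.0414
down True t 18.5 [0.6406 0.0361 0.025 ] F [-1.3  0.5  4.8] gap 0.0416
clear t 20.4 [0.6394 0.0364 0.1491] F [ 0.2 -0.3 -0. ] gap 0.0879
above t 21.2 [ 0.471  -0.0789  0.1503] F [-0.3  0.8  0.8] gap 0.0876
at t 22.5 [ 0.47   -0.0799  0.0185] F [-0.5 -0.5 -0.1] gap 0.0882
gripped t 23.2 [ 0.4694 -0.0797  0.018 ] F [-1.   1.2  2.7] gap 0.0496
lifted t 24.2 [ 0.469  -0.0795  0.1493] F [ 0.5  0.3 -0.2] gap 0.0493
over pad t 24.9 [ 0.6246 -0.07    0.1487] F [-0.3  0.2 -1.7] gap 0.0495
down True t 26.4 [ 0.6263 -0.0689  0.029 ] F [ 0.1 -0.2  3.9] gap 0.0497
clear t 28.1 [ 0.6249 -0.0685  0.1491] F [-0.1  0.1 -1.3] gap 0.088
```

View pics/sp.png

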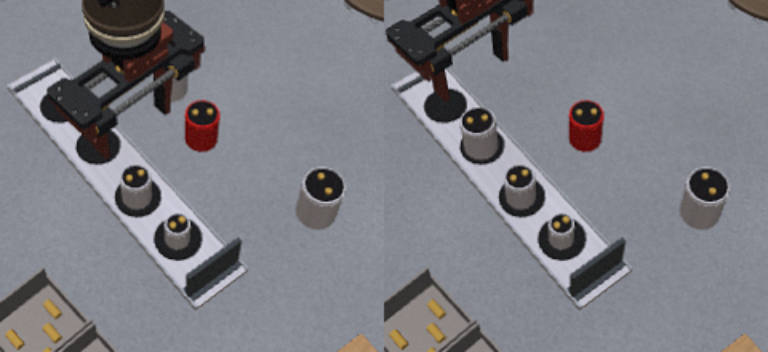

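cap_q, cap_s and cap_p stand upright on their pads (right half at (562,235), (520,190) and (480,140)). cap_r at (705,198) is the last one.

```bash
python3 - <<'E'
from h import *
bot.move_linear([.62,-.07,.19],speed=.15)
pick("r",.19); place("r",.19); release("r",.2)
bot.goto([.45,.3,.3],Q); bot.wait(.3); log("away")
s=eyes.snapshot("top"); cv2.imwrite("pics/f_top.png",s["pixels"])
sc=eyes.snapshot("scene"); cv2.imwrite("pics/f_sc.png",sc["pixels"])
H={"q":.042,"s":.052,"p":.062,"r":.072}
for nm,S in (("top",s),("scene",sc)):
    K,d=np.array(S["intrinsics"]),np.array(S["distortion"])
    for n in "qspr":
        x,y=PAD[n]; z=H[n]+.011
        u,v=cv2.projectPoints(np.array([[x,y,z]]),np.array(S["rvec"],float),np.array(S["tvec"],float),K,d)[0].ravel().astype(int)
        r={"q":8,"s":10,"p":12,"r":15}[n]
        b=np.array(blob(S,(u-r,v-r,u+r,v+r),z)); print(nm,n,(u,v),"offset mm",np.round((b[:2]-PAD[n])*1e3,1),"disc",np.round(b[2:]*1e3,1))
E
```

```text
above t 29.8 [0.4711 0.2196 0.19  ] F [ 0.4  0.6 -0.5] gap 0.0877
at t 31.4 [0.4709 0.2208 0.0186] F [ 0.2 -0.1  1. ] gap 0.088
gripped t 32.0 [0.4702 0.2207 0.0181] F [-3.6  0.1  3.5] gap 0.0576
lifted t 33.3 [0.47   0.2205 0.1893] F [ 1.2 -0.3 -1.9] gap 0.0579
over pad t 34.8 [ 0.6195 -0.1633  0.1897] F [-0.4  0.7 -0.9] gap 0.0574
down True t 36.6 [ 0.6196 -0.1651  0.029 ] F [-0.4  1.3  5.1] gap 0.0574
clear t 38.6 [ 0.6183 -0.1645  0.199 ] F [ 0.1 -0.2 -0.1] gap 0.0879
away t 40.7 [0.4503 0.2995 0.3   ] F [0.2 0.5 0.3] gap 0.0875
top q (np.int64(203), np.int64(136)) offset mm [1.4 0.5] disc [24.3 24.6]
top s (np.int64(244), np.int64(138)) offset mm [1.6 0.3] disc [31.8 32.5]
top p (np.int64(296), np.int64(145)) offset mm [1.7 0.3] disc [39.8 40.3]
top r (np.int64(345), np.int64(148)) offset mm [1.6 0. ] disc [48.2 48.5]
scene q (np.int64(251), np.int64(238)) offset mm [ 1.6 -0.2] disc [25.2 26.1]
scene s (np.int64(224), np.int64(209)) offset mm [ 1.9 -0.5] disc [33.2 33.5]
scene p (np.int64(198), np.int64(174)) offset mm [ 1.9 -0.6] disc [41.3 41.6]
scene r (np.int64(174), np.int64(146)) offset mm [ 1.3 -0.7] disc [49.3 49.7]
```

View pics/f_top.png

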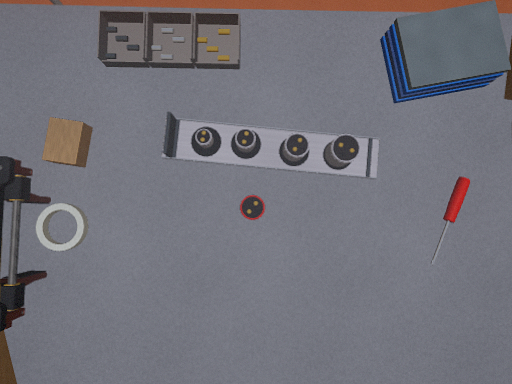

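View pics/f_sc.png

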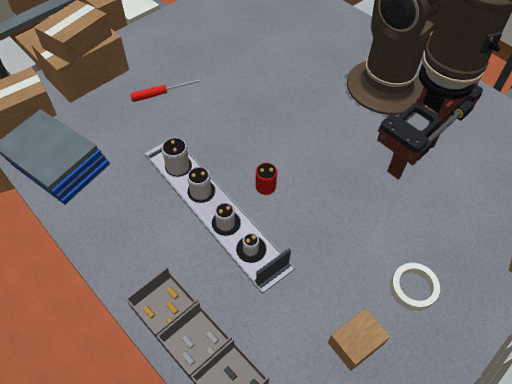

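Both views show the four cans upright on the pads in size order from the stop. In the top view they are at (203,136), (244,138), (296,145) and (345,148). Offsets from the pad centres are at most about 2 mm, which is the calibration level. The arm is clear, so I'm handing in.

```bash
python3 - <<'E'
from h import *
print(bot.sign_off())
E
```

```text
the job is handed in; nothing more can be done
None
```

The four aluminium capacitors now stand on the sample rail in size order: cap_q on the pad next to the end stop, then cap_s, cap_p and cap_r. I handed the job in about 41 s into the 112 s allowed. The red lookalike was left where it was.

- **Last checks:** both cameras show all four upright with terminals up, the gripper open and the arm clear of everything.
- **Centring:** against the pad centres averaged from the two views, the cans sit 1.3–1.9 mm off across the rail and at most 0.7 mm along it. All four lie to the same side.
- **Disagreement between views:** each view judged by itself puts cap_q about 2.3 mm (top) or 0.7 mm (scene) off across the rail. That is about the 2 mm the calibration is good to, so I did not move any of them again.

No check failed.

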